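Pots in order of size on the saucer row

TASK

Set the four empty flower pots out on the row of clay saucers, one to a saucer, upright and centred, in order of size along the row: the largest on the saucer beside the ceramic frog, down to the smallest on the saucer beside the glass paperweight. Set them down gently, without dropping them or knocking them over, and leave the frog and the paperweight where they stand.

Things in the scene. Friction and masses are not known exactly. Their poses are not given: they have to be found in the camera images.
- pot_small: The small flower pot: empty, thin-walled, yellow, round, mouth up, loose on the table. 38 mm across at the mouth and 46 mm high; its top 22 mm is a straight upright band 38 mm across (good to grip from outside), below which it tapers to 26 mm at the foot. Wall 3.5 mm. Origin: centre of the underside, z up its axis.
- pot_medium: The medium flower pot: empty, thin-walled, green, round, mouth up, loose on the table. 46 mm across at the mouth and 58 mm high; its top 22 mm is a straight upright band 46 mm across (good to grip from outside), below which it tapers to 31 mm at the foot. Wall 3.5 mm. Origin: centre of the underside, z up its axis.
- pot_large: The large flower pot: empty, thin-walled, white, round, mouth up, loose on the table. 54 mm across at the mouth and 70 mm high; its top 22 mm is a straight upright band 54 mm across (good to grip from outside), below which it tapers to 37 mm at the foot. Wall 3.5 mm. Origin: centre of the underside, z up its axis.
- pot_largest: The largest flower pot: empty, thin-walled, blue, round, mouth up, loose on the table. 62 mm across at the mouth and 82 mm high; its top 22 mm is a straight upright band 62 mm across (good to grip from outside), below which it tapers to 42 mm at the foot. Wall 3.5 mm. Origin: centre of the underside, z up its axis.
- saucer1: Terracotta saucer, number 1 of four (numbered in order along the row from its left end, +y side, to its right end), fixed on a dark wooden plank 18 mm thick and 95 mm wide; centres 90 mm apart. 80 mm across the rim, 8 mm high, flat inner floor about 65 mm across lying 4 mm above its origin. Origin: centre of the underside; z up, y along the row, which runs roughly left to right.
- saucer2: Terracotta saucer, number 2 of four (numbered in order along the row from its left end, +y side, to its right end), fixed on a dark wooden plank 18 mm thick and 95 mm wide; centres 90 mm apart. 80 mm across the rim, 8 mm high, flat inner floor about 65 mm across lying 4 mm above its origin. Origin: centre of the underside; z up, y along the row, which runs roughly left to right.
- saucer3: Terracotta saucer, number 3 of four (numbered in order along the row from its left end, +y side, to its right end), fixed on a dark wooden plank 18 mm thick and 95 mm wide; centres 90 mm apart. 80 mm across the rim, 8 mm high, flat inner floor about 65 mm across lying 4 mm above its origin. Origin: centre of the underside; z up, y along the row, which runs roughly left to right.
- saucer4: Terracotta saucer, number 4 of four (numbered in order along the row from its left end, +y side, to its right end), fixed on a dark wooden plank 18 mm thick and 95 mm wide; centres 90 mm apart. 80 mm across the rim, 8 mm high, flat inner floor about 65 mm across lying 4 mm above its origin. Origin: centre of the underside; z up, y along the row, which runs roughly left to right.
- frog: Green ceramic frog figurine, 64 mm across and 68 mm high, loose, standing on the table just off one end of the row (either end), about 130 mm from the centre of the end saucer. Origin: centre of the underside.
- paperweight: Round amber glass paperweight, 70 mm across, 50 mm high, flat-footed, loose on the table just off the other end of the row, about 130 mm from the centre of that end saucer. Origin: centre of the underside.

How it is judged:
By the outcome, as a careful person would: the job done as asked, in the order asked, and still so for the second after the job is handed in, with the robot touching nothing.
It also fails if it takes over 96 s, if anything falls off the work surface, if the arm or the gripper's body presses on something with over 40 N, if the wrist force passes 120 N, or if a joint passes its speed limit or range.

ROBOT

A 6-joint arm with a two-finger parallel gripper is mounted at the origin on the work surface. World frame = base frame: x ahead of the robot, y to its left, z up, the work surface at z = 0. Lengths are in m, angles in rad, forces in N, time in s.
With the tool pointing down it reaches from about 0.35 to 0.925 m from the base axis. Payload 6.4 kg.
Tool frame: the origin (TCP) lies between the finger pads; the fingertips stand 8 mm ahead of it and the grasp point (between the pads) lies 11 mm behind it; z points along the fingers, y is the line along which they close (so a half turn about z gives the same grasp; the last joint's range is limited). The gripper opens to 94 mm and grips with 3 to 60 N. Pads are 16 mm wide; open, the fingers measure 119 mm over their backs; the gripper's body (75 mm by 177 mm) begins 78 mm behind the grasp point.
Start: joints at [0.974, 0.245, 1.558, -0, 1.339, -0.174], TCP at [0.267, 0.593, 0.213] pointing down, gripper open.
Joint ranges: [-3.13, 3.13], [-1.02, 2.26], [0.13, 2.54], [-0.95, 4.09], [0.21, 2.88], [-2.74, 2.74]. Speed limits (rad/s): [2.57, 2.57, 3.14, 3.14, 3.14, 3.14].

INTERFACE

Orientations are given as [roll, pitch, yaw] about the fixed x, y, z axes, in that order (R = Rz(yaw) Ry(pitch) Rx(roll)).
In Python, from plant import env gives the robot as it stands. The module is installed in compiled form; this text tells all that it offers. Calls block until the motion is done:
- env.goto(position, orientation): joint-space move of the TCP to a pose.
- env.servo_line(position, frame=None, max_speed=0.15, max_force=None): straight line of the TCP; frame=None keeps the orientation; max_speed is the mean speed in m/s. With max_force (N) it stops when the force on the tool has changed by that much, and returns True; else False.
- env.movej(angles): joint-space move.
- env.command_gripper(opening, f_grip=None): opening from 0.0 (shut) to 1.0 (fully open); f_grip is the grip in N (None keeps the last); returns when the fingers have stopped.
- env.dwell(seconds).
- env.solve_ik(position, orientation): joint angles nearest the present ones, or None.
- env.observe(): the state.
- env.capture(name): name is "scene" or "side" or "wrist"; returns the picture (480x640x3 uint8, blue, green, red); there is no depth.
- env.camera_params(name): a dict with "fx", "fy", "cx", "cy" (pixels), "dist" ([k1, k2, p1, p2, k3] as OpenCV has them; the pictures are not rectified), "world_from_camera" (4x4, takes a point from camera to world coordinates). Camera axes: x right, y down, z forward; pixel columns grow to the right and rows downward; lengths in m; the calibration is good to about 2 mm. A picture is of the moment at which its call begins: read the wrist's pose just before it. camera_params takes no time and is no camera call; for the wrist camera it gives the pose at the moment of the call.
A pose or a line that the arm cannot do raises env.MotionError and nothing moves.
- env.close_job(): hands the job in; it is judged then, once.
The state is a dict: "time": time; "q": joint angles; "qd": joint speeds; "effort": joint torques, N m; "tool_pos": TCP position; "tool_rot": TCP orientation; "wrist_force": force on the tool from outside, world axes, zero at the start; "wrist_torque": the same for the moment, N m; "finger_gap": opening from 0.0 (shut) to 1.0 (fully open); "grasp_force": force on a finger pad.
Only numpy, scipy, OpenCV 4.12 (cv2) and the standard library are available. Lean on these libraries where they do the work, as an engineer would, in place of code of your own. Each camera call takes 0.05 s, during which the arm holds its last target. There are 200 camera calls.

## Working session

There is one attempt and no reset: what is moved stays moved. The work goes in short steps, each a Python script; the robot and the scene stay as the last script left them, time stands still between calls to the robot, and variables do not carry over. Pictures are saved under pics/ and viewed, at most 14 in all, crops included, and the job is handed in when it is done.

```bash
mkdir -p pics; python3 - <<'E'
from plant import env
import cv2,numpy as np
np.set_printoptions(precision=4,suppress=True)
for n in ("scene","side"):
    cv2.imwrite(f"pics/{n}0.png",env.capture(n)); print(n,env.camera_params(n))
s=env.observe();print(s["time"],s["tool_pos"],s["tool_rot"])
E
```

```text
scene {'fx': 560.9840630745537, 'fy': 560.9840630745537, 'cx': 325.0080000234042, 'cy': 228.4289983781084, 'dist': array([-0.0093,  0.    ,  0.    ,  0.    ,  0.    ]), 'world_from_camera': array([[ 0.5148,  0.4744, -0.7141,  1.2794],
       [ 0.8571, -0.2663,  0.4411, -0.4468],
       [ 0.0191, -0.8391, -0.5437,  0.5907],
       [ 0.    ,  0.    ,  0.    ,  1.    ]])}
side {'fx': 555.1263478271544, 'fy': 555.1263478271544, 'cx': 319.69498331060777, 'cy': 246.05516109067528, 'dist': array([-0.1039,  0.    ,  0.    ,  0.    ,  0.    ]), 'world_from_camera': array([[ 0.8849, -0.2939,  0.3614,  0.1715],
       [-0.4657, -0.5426,  0.699 , -0.8088],
       [-0.0094, -0.7869, -0.617 ,  0.7658],
       [ 0.    ,  0.    ,  0.    ,  1.    ]])}
0.1 [0.2664 0.5923 0.2125] [-3.1399 -0.0003  2.7188]
```

View pics/scene0.png

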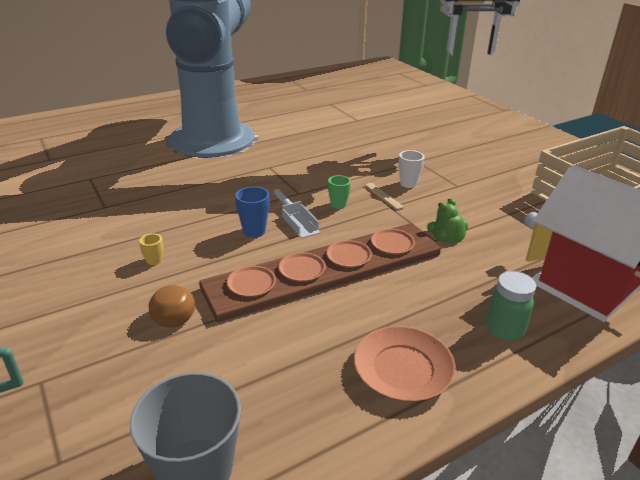

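View pics/side0.png

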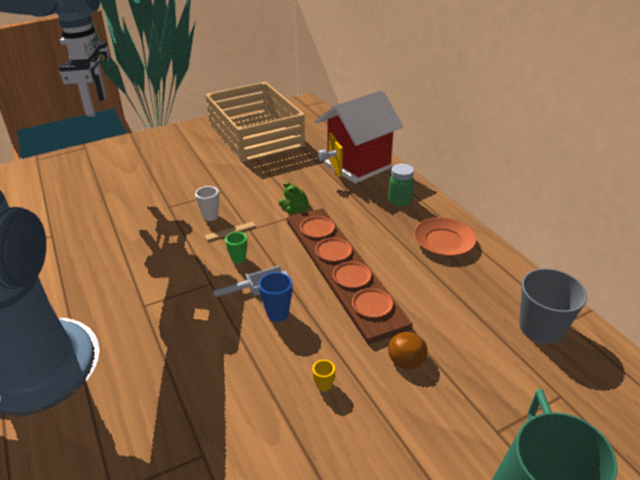

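The scene image shows the pots as yellow (151,249), blue (253,212), green (339,192) and white (411,169). The frog is at (448,222), the +y end, and the paperweight at (172,305), so the largest pot goes on saucer1. The saucers run from (393,242) to (250,282). I'll fit each position from its silhouette in both views.

```bash
cat > vis.py <<'E'
import cv2,numpy as np
from scipy.optimize import least_squares
POTS={'small':(.019,.046,.013),'medium':(.023,.058,.0155),'large':(.027,.070,.0185),'largest':(.031,.082,.021)}
def proj(P,c):
    T=np.linalg.inv(c['world_from_camera']);K=np.array([[c['fx'],0,c['cx']],[0,c['fy'],c['cy']],[0,0,1]])
    return cv2.projectPoints(np.asarray(P,float),cv2.Rodrigues(T[:3,:3])[0],T[:3,3],K,np.asarray(c['dist'],float))[0][:,0]
A=np.linspace(0,2*np.pi,72,endpoint=False)
ring=lambda r,z:np.c_[r*np.cos(A),r*np.sin(A),0*A+z]
def potpts(n):
    r,h,f=POTS[n]; return np.r_[ring(r,h),ring(r,h-.022),ring(f,0)]
def comp(img,seed,lo,hi):
    hsv=cv2.cvtColor(img,cv2.COLOR_BGR2HSV); m=cv2.inRange(hsv,np.array(lo),np.array(hi))
    m=cv2.morphologyEx(m,cv2.MORPH_CLOSE,np.ones((3,3)))
    n,l,st,ce=cv2.connectedComponentsWithStats(m)
    x,y=seed; w=l[y-6:y+7,x-6:x+7].ravel(); w=w[w>0]
    if not len(w): return None
    i=np.bincount(w).argmax(); ys,xs=np.nonzero(l==i)
    return np.array([xs.min()-.5,ys.min()-.5,xs.max()+.5,ys.max()+.5])
def bbox(p): return np.r_[p.min(0),p.max(0)]
def fit(pts,obs,x0,z=0):
    """obs: list of (cam,bbox); fit x,y of body with model pts"""
    f=lambda v:np.concatenate([bbox(proj(pts+[v[0],v[1],z],c))-b for c,b in obs])
    s=least_squares(f,x0,diff_step=1e-4,loss='soft_l1'); return s.x,f(s.x)
COL={'small':((22,120,60),(32,255,255)),'medium':((50,120,30),(75,255,255)),'large':((0,0,90),(179,60,255)),'largest':((105,120,30),(125,255,255)),'sau':((3,110,60),(11,255,255))}
E
cat > m1.py <<'E'
from plant import env
from vis import *
np.set_printoptions(precision=4,suppress=True)
I={n:cv2.imread(f'pics/{n}0.png') for n in('scene','side')};C={n:env.camera_params(n) for n in I}
S={'small':((151,251),(324,378)),'medium':((339,195),(237,250)),'large':((411,172),(209,205)),'largest':((253,216),(277,300))}
for n,(a,b) in S.items():
    for cams in (('scene','side'),('scene',),('side',)):
        o=[(C[k],comp(I[k],{'scene':a,'side':b}[k],*COL[n])) for k in cams]
        print(n,cams,*fit(potpts(n),o,[.5,0]))
SS=[((393,242),(318,228)),((349,255),(334,250)),((301,268),(351,275)),((250,282),(373,304))]
obs=[];
for a,b in SS:
    o=[(C[k],comp(I[k],p,*COL['sau'])) for k,p in(('scene',a),('side',b))];obs.append(o)
    pts=np.r_[ring(.04,.008)]
    print('sau',*fit(pts,o,[.6,0],.018), I['scene'][a[1],a[0]])
E
python3 m1.py
```

```text
small ('scene', 'side') [ 0.4467 -0.2846] [-0.7302 -1.2122 15.9182 19.9437 -0.6095 -0.3383  0.4448  1.1509]
small ('scene',) [ 0.3883 -0.2747] [ -4.2569 -18.0176  11.3531   1.6605]
small ('side',) [ 0.4473 -0.2838] [-0.5185 -0.778   0.5177  0.6905]Traceback (most recent call last):
  File "m1.py", line 9, in <module>
    print(n,cams,*fit(potpts(n),o,[.5,0]))
                  ~~~^^^^^^^^^^^^^^^^^^^^
  File "vis.py", line 23, in fit
    s=least_squares(f,x0,diff_step=1e-4,loss='soft_l1'); return s.x,f(s.x)
    return func(*args, **kwargs)
    vector_fun = VectorFunction(
        fun_wrapped,
    ...<6 lines>...
        workers=workers
    )
    self._update_fun()
    ~~~~~~~~~~~~~~~~^^
    self.f = self.fun_wrapped(xp_copy(self.x))
             ~~~~~~~~~~~~~~~~^^^^^^^^^^^^^^^^^
    return np.atleast_1d(self.fun(x))
                         ~~~~~~~~^^^
    return self.f(x, *self.args, **self.kwargs)
           ~~~~~~^^^^^^^^^^^^^^^^^^^^^^^^^^^^^^
  File "vis.py", line 22, in <lambda>
    f=lambda v:np.concatenate([bbox(proj(pts+[v[0],v[1],z],c))-b for c,b in obs])
                               ~~~~~~~~~~~~~~~~~~~~~~~~~~~~~~~^~
TypeError: unsupported operand type(s) for -: 'float' and 'NoneType'
```

Inspect the HSV values to set the thresholds.

```bash
python3 - <<'E'
import cv2,numpy as np
P={'scene':{'y':(151,254),'yin':(151,241),'g':(339,198),'gin':(339,182),'w':(411,174),'win':(411,157),'b':(253,216),'bin':(253,195),'sau':(393,242),'rim':(372,242),'tab1':(180,255),'tab2':(375,170),'tab3':(139,249)},
'side':{'y':(324,382),'yin':(324,369),'g':(237,252),'gin':(237,238),'w':(209,208),'win':(207,194),'b':(277,302),'bin':(277,283),'sau':(318,228),'rim':(302,228),'tab1':(345,385),'tab2':(235,205)}}
for k,d in P.items():
    h=cv2.cvtColor(cv2.imread(f'pics/{k}0.png'),cv2.COLOR_BGR2HSV)
    for n,(x,y) in d.items(): print(k,n,h[y,x],end='; ')
E
```

```text
scene y [ 21 152 131]; scene yin [ 21 154 131]; scene g [ 63 109 103]; scene gin [ 63 111 106]; scene w [ 15  12 130]; scene win [ 13  13 134]; scene b [109 145  93]; scene bin [109 147  97]; scene sau [  9 117 196]; scene rim [ 10 120 180]; scene tab1 [ 15  98 172]; scene tab2 [ 14 103  92]; scene tab3 [ 14  97 176]; side y [ 22 255 111]; side yin [ 22 242 121]; side g [ 62 149  84]; side gin [ 59 151  88]; side w [  9  17 108]; side win [ 12  22 114]; side b [112 159  80]; side bin [109 176  84]; side sau [  8 171 206]; side rim [  8 161 150]; side tab1 [ 14 143 178]; side tab2 [ 14 151 184];
```

```bash
sed -i "s/^COL=.*/COL={'small':((18,120,40),(34,255,255)),'medium':((45,75,25),(80,255,255)),'large':((0,0,60),(179,60,255)),'largest':((98,90,25),(128,255,255)),'sau':((2,95,60),(11,255,255))}/" vis.py; python3 m1.py
```

```text
small ('scene', 'side') [ 0.4461 -0.2845] [ 0.1831  0.6174 -0.1779  0.7583  0.0564  0.7861 -0.8843 -0.719 ]
small ('scene',) [ 0.4441 -0.2839] [ 0.2    -0.037  -0.2047  0.0462]
small ('side',) [ 0.4467 -0.2849] [ 0.4704  0.7961 -0.4697 -0.7083]
medium ('scene', 'side') [0.4409 0.1031] [ 0.5014  0.4185  0.5481  0.3517 -0.6134  0.9899  0.0947  1.2085]
medium ('scene',) [0.4391 0.103 ] [-0.0074  0.0553  0.0072 -0.0503]
medium ('side',) [0.4428 0.1065] [-0.3213 -0.0818  0.3249  0.0604]
large ('scene', 'side') [0.4393 0.2874] [ 0.8332  0.5677 -0.0076  0.6367 -0.453   0.569  -0.2031  0.6296]
large ('scene',) [0.4366 0.2884] [ 0.4514  0.0199 -0.4454  0.0163]
large ('side',) [0.4408 0.2895] [-0.1035 -0.0081  0.1045  0.001 ]
largest ('scene', 'side') [ 0.4472 -0.0907] [ 0.9174 -0.4442  0.3859  1.2198 -0.1199  1.0648 -0.0437  1.3583]
largest ('scene',) [ 0.4452 -0.091 ] [ 0.2806 -0.8669 -0.2843  0.7319]
largest ('side',) [ 0.4488 -0.0877] [ 0.0055 -0.0963 -0.0058  0.0884]
sau [ 0.6204 -0.217 ] [   1.8753   54.0086 -187.4572  -12.3218   80.6343   91.8679   -1.3969
  -11.5527] [106 134 196]
sau [ 0.6204 -0.217 ] [   1.8753   54.0086 -187.4572  -12.3218   80.6343   91.8679   -1.3969
  -11.5527] [105 134 196]
sau [ 0.6204 -0.217 ] [   1.8753   54.0086 -187.4572  -12.3218   80.6343   91.8679   -1.3969
  -11.5527] [104 132 195]
sau [ 0.6204 -0.217 ] [   1.8753   54.0086 -187.4572  -12.3218   80.6343   91.8679   -1.3969
  -11.5527] [104 131 194]
```

```bash
sed -i "s/'sau':((2,95,60)/'sau':((2,95,115)/" vis.py; sed -i "s/^    print('sau.*/    for q in(o,o[:1],o[1:]): print('sau',*fit(pts,q,[.6,0],.018))/" m1.py; cat >> m1.py <<'E'
f=lambda v:np.concatenate([bbox(proj(pts+[v[0]-np.sin(v[2])*d,v[1]+np.cos(v[2])*d,.018],c))-b for o,d in zip(obs,(.135,.045,-.045,-.135)) for c,b in o])
s=least_squares(f,[.6,0.05,0],diff_step=1e-4,loss='soft_l1');v=s.x;print(v)
for d in(.135,.045,-.045,-.135):print(v[0]-np.sin(v[2])*d,v[1]+np.cos(v[2])*d)
E
python3 m1.py | grep -v pot | tail -17
```

```text
sau [ 0.6194 -0.2149] [   1.9018   53.3038 -186.5359   -5.1438   79.6116   91.3894   -1.4626
   -7.0901]
sau [ 0.6308 -0.2132] [   5.6196   56.7595 -182.4259   -1.1258]
sau [ 0.587  -0.2132] [ 64.1355  96.457  -16.5108  -1.382 ]
sau [ 0.6194 -0.2149] [   1.9018   53.3038 -186.5359   -5.1438   79.6116   91.3894   -1.4626
   -7.0901]
sau [ 0.6308 -0.2132] [   5.6196   56.7595 -182.4259   -1.1258]
sau [ 0.587  -0.2132] [ 64.1355  96.457  -16.5108  -1.382 ]
sau [ 0.6194 -0.2149] [   1.9018   53.3038 -186.5359   -5.1438   79.6116   91.3894   -1.4626
   -7.0901]
sau [ 0.6308 -0.2132] [   5.6196   56.7595 -182.4259   -1.1258]
sau [ 0.587  -0.2132] [ 64.1355  96.457  -16.5108  -1.382 ]
[ 0.69   -0.1018 -0.5544]
0.7611148402225364 0.01294448465606747
0.7137337364329646 -0.06357368967971913
0.6663526326433928 -0.1400918640155057
0.618971528853821 -0.21661003835129228
```

```bash
python3 - <<'E'
import cv2
for k in('scene','side'):
    i=cv2.imread(f'pics/{k}0.png');h=cv2.cvtColor(i,cv2.COLOR_BGR2HSV)
    if k=='scene':
        print([h[255,x].tolist() for x in range(315,390,4)])
    else: print([h[y,320].tolist() for y in range(208,262,3)])
    for v in(125,140):
        m=cv2.inRange(h,(2,95,v),(11,255,255));n,l,s,c=cv2.connectedComponentsWithStats(m)
        print(k,v,s[s[:,4]>150].tolist())
E
```

```text
[[9, 119, 184], [10, 120, 127], [7, 108, 59], [8, 124, 163], [9, 117, 201], [9, 118, 197], [9, 117, 198], [9, 117, 194], [9, 119, 195], [9, 119, 195], [9, 119, 195], [9, 118, 193], [9, 118, 195], [8, 124, 156], [9, 119, 182], [10, 122, 138], [9, 115, 71], [10, 120, 64], [11, 120, 64]]
scene 125 [[0, 0, 640, 480, 295090], [201, 223, 239, 91, 6290], [354, 326, 102, 75, 5816]]
scene 140 [[0, 0, 640, 480, 297651], [371, 228, 45, 25, 797], [326, 239, 46, 28, 891], [278, 251, 48, 30, 994], [227, 265, 50, 31, 1118], [354, 326, 102, 75, 5638]]
[[13, 144, 152], [10, 163, 119], [11, 155, 125], [9, 169, 142], [9, 173, 201], [9, 167, 201], [8, 170, 202], [9, 171, 204], [9, 171, 207], [9, 170, 207], [12, 127, 52], [9, 172, 151], [8, 162, 107], [9, 170, 198], [9, 170, 210], [9, 168, 199], [8, 171, 164], [8, 145, 67]]
side 125 [[0, 0, 640, 480, 302100], [299, 210, 37, 27, 647], [414, 217, 63, 38, 1814], [314, 236, 39, 25, 683], [332, 256, 42, 31, 808], [351, 275, 43, 42, 992]]
side 140 [[0, 0, 640, 480, 302683], [299, 215, 36, 22, 549], [414, 217, 63, 38, 1692], [315, 237, 37, 24, 624], [332, 261, 40, 26, 739], [351, 288, 42, 29, 885]]
```

```bash
sed -i "s/'sau':((2,95,115)/'sau':((2,95,140)/" vis.py; sed -i "s/    m=cv2.morph.*/    if lo[2]!=140: m=cv2.morphologyEx(m,cv2.MORPH_CLOSE,np.ones((3,3)))/" vis.py
python3 m1.py | grep -v pot | tail -17; python3 - <<'E'
from plant import env
# plan check only
import numpy as np
for p in([.444,-.285,.05],[.44,.288,.06],[.61,-.14,.09],[.61,.14,.12]):
    for z in(0,.12): print(p,z,env.solve_ik(np.add(p,[0,0,z]),[np.pi,0,0]))
E
```

```text
sau [0.6315 0.0982] [ 0.4669  0.6924  0.064   0.6703 -0.2134  1.4183 -0.882   0.2211]
sau [0.6295 0.0991] [ 0.2418  0.0726 -0.241  -0.0372]
sau [0.6339 0.1002] [ 0.3665  0.7056 -0.3655 -0.567 ]
sau [0.6245 0.0073] [ 0.2444  1.3286  0.2979  0.0717 -0.4975  1.1297 -0.2014  0.3039]
sau [0.6227 0.0079] [ 0.01    0.7394 -0.0109 -0.604 ]
sau [0.6263 0.009 ] [-0.1185  0.4713  0.1187 -0.4276]
sau [ 0.6179 -0.0821] [ 0.4606  1.6354  0.2403  0.3108 -0.207   0.8526 -0.7635  0.7361]
sau [ 0.6155 -0.0815] [ 0.1597  0.8199 -0.1619 -0.6289]
sau [ 0.62   -0.0805] [ 0.3108  0.1192 -0.3104 -0.0826]
sau [ 0.6108 -0.1708] [ 0.1895  0.5859  0.0426  0.3686 -0.2277  0.2073 -0.403   0.2347]
sau [ 0.6097 -0.1705] [ 0.0996  0.1593 -0.1009 -0.1257]
sau [ 0.6117 -0.1706] [ 0.0965  0.0028 -0.0963  0.0051]
[ 0.6212 -0.0368 -0.0765]
0.6315040952721838 0.09783884082658878
0.6246258763902763 0.008102058485050745
0.6177476575083689 -0.08163472385648729
0.6108694386264615 -0.17137150619802533
[0.444, -0.285, 0.05] 0 [-7.85728007e-01  1.77096418e-01  1.96827242e+00 -4.44089210e-16
  9.96223811e-01  7.85068320e-01]
[0.4
[... 154 characters left out ...]
25e-01  1.56121373e-01  1.97005524e+00 -4.44089210e-16
  1.01541604e+00  1.93456995e+00]
[0.44, 0.288, 0.06] 0.12 [ 3.63773625e-01 -1.35138968e-02  1.90327373e+00 -4.44089210e-16
  1.25183283e+00  1.93456995e+00]
[0.61, -0.14, 0.09] 0 [-4.06498855e-01  3.24320789e-01  1.70136904e+00 -4.44089210e-16
  1.11590282e+00  1.16429747e+00]
[0.61, -0.14, 0.09] 0.12 [-4.06498855e-01  1.92675060e-01  1.62556322e+00 -4.44089210e-16
  1.32335438e+00  1.16429747e+00]
[0.61, 0.14, 0.12] 0 [ 4.47036326e-02  2.86177555e-01  1.68806772e+00 -4.44089210e-16
  1.16734738e+00  1.61549996e+00]
[0.61, 0.14, 0.12] 0.12 [ 4.47036326e-02  1.68737698e-01  1.59732102e+00 -4.44089210e-16
  1.37553394e+00  1.61549996e+00]
```

Fits are consistent: saucer pitch is 90 mm, and the two cameras agree to about 4 mm. I'll take one wrist look over the saucers and one over the blue pot as a cross-check.

```bash
cat > w.py <<'E'
from plant import env
from vis import *
np.set_printoptions(precision=4,suppress=True)
YAW=np.pi/2-.0765
env.goto([.55,-.04,.35],[np.pi,0,YAW]); 
def shot(n):
    c=env.camera_params('wrist'); i=env.capture('wrist'); cv2.imwrite(f'pics/{n}.png',i); return c,i
c,i=shot('w0')
s=env.observe();print(s['time'],s['q'],s['tool_rot']);print(c['world_from_camera'],c['fx'],c['cx'])
h=cv2.cvtColor(i,cv2.COLOR_BGR2HSV)
for X in([.6315,.0978,.022],[.6246,.0081,.022],[.6177,-.0816,.022],[.6109,-.1714,.022],[.447,-.0907,.03],[.4409,.1031,.03]):
    p=proj([X],c)[0]; print(X,p)
E
python3 w.py
```

```text
2.6583 [-0.277  -0.0676  1.646   0.0001  1.5636 -0.2017] [-3.1412 -0.0002  1.4955]
[[ 0.9972 -0.0726 -0.0184  0.5549]
 [-0.0749 -0.9689 -0.2359  0.0286]
 [-0.0007  0.2366 -0.9716  0.5202]
 [ 0.      0.      0.      1.    ]] 428.5635639520718 324.6449580234181
[0.6315, 0.0978, 0.022] [389.6429  65.3981]
[0.6246, 0.0081, 0.022] [387.1535 148.1545]
[0.6177, -0.0816, 0.022] [384.5758 225.1929]
[0.6109, -0.1714, 0.022] [382.0685 296.2945]
[0.447, -0.0907, 0.03] [241.6756 244.6503]
[0.4409, 0.1031, 0.03] [215.5967  73.37  ]
```

View pics/w0.png

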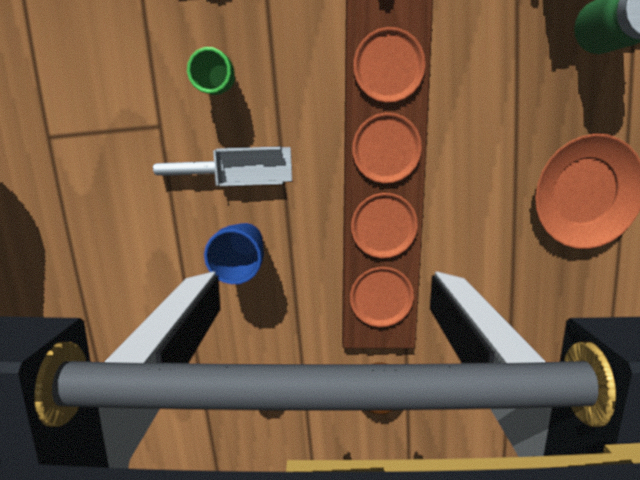

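The wrist view puts the saucers at (389,65), (387,148), (384,226) and (381,297), within about 1 px of prediction. Blue is at (234,253) and green at (210,70). Next a combined three-camera fit, then the first pick and place.

```bash
cat > m2.py <<'E'
from plant import env
from vis import *
np.set_printoptions(precision=4,suppress=True)
c=env.camera_params('wrist');i=cv2.imread('pics/w0.png')
COL['largest']=((98,90,25),(128,255,255))
for n,s in(('largest',(234,270)),('medium',(210,70))):
    b=comp(i,s,*COL[n]);print(n,b,*fit(potpts(n),[(c,b)],[.44,0]))
for s in((389,65),(387,148),(384,226),(381,297)):
    b=comp(i,s,*COL['sau']);print(b,*fit(ring(.04,.008),[(c,b)],[.6,0],.018))
E
python3 m2.py
```

```text
largest [203.5 222.5 263.5 284.5] [ 0.4465 -0.091 ] [-0.3146 -0.0728  0.327   0.0772]
medium [186.5  46.5 234.5  94.5] [0.4403 0.103 ] [-0.3692 -0.2905  0.3833  0.3253]
[353.5  26.5 424.5 101.5] [0.6303 0.0982] [-1.     -0.7268  1.0243  0.8351]
[351.5 111.5 421.5 182.5] [0.6234 0.0089] [-0.205  -0.3383  0.2077  0.3722]
[350.5 192.5 416.5 257.5] [ 0.616  -0.0812] [-0.8198 -0.6145  0.8323  0.7269]
[349.5 266.5 413.5 325.5] [ 0.6098 -0.1703] [-0.4397 -0.8718  0.445   1.0632]
```

```bash
cat > pp.py <<'E'
import sys
from plant import env
from vis import *
np.set_printoptions(precision=4,suppress=True)
YAW=np.pi/2-.0765; R=[np.pi,0,YAW]
POS={'largest':(.4468,-.0909),'medium':(.4406,.103),'small':(.4460,-.2845),'large':(.4393,.2878)}
SAU={'largest':(.6308,.0981),'large':(.6240,.0084),'medium':(.617,-.0814),'small':(.6103,-.171)}
def run(n):
    r,h,_=POTS[n]; p=POS[n]; s=SAU[n]; g=h-.022; up=g+.135; wide=(2*r+.022)/.094
    env.goto([*p,up],R); env.command_gripper(min(wide+.08,1),15)
    env.servo_line([*p,g+.04],max_speed=.2)
    env.servo_line([*p,g],max_speed=.08); o=env.observe(); print('at',o['tool_pos'],o['time'])
    env.command_gripper(0,15); o=env.observe(); print('gap mm',o['finger_gap']*94,o['grasp_force'],'want',2000*r)
    if abs(o['finger_gap']*94-2000*r)>3: print('BAD GRASP'); return False
    env.servo_line([*p,up],max_speed=.12)
    env.servo_line([*s,up],max_speed=.18); env.dwell(.2)
    print('held',env.observe()['finger_gap']*94)
    env.servo_line([*s,h+.012],max_speed=.15); env.dwell(.3)
    hit=env.servo_line([*s,h-.003],max_speed=.02,max_force=2.5); o=env.observe()
    print('hit',hit,o['tool_pos'],'expect z',h,o['wrist_force'])
    env.command_gripper(wide); 
    env.servo_line([*s,h+.03],max_speed=.06); env.servo_line([*s,up],max_speed=.2)
    print('done',n,env.observe()['time']); return True
for n in sys.argv[1:]:
    if not run(n): break
E
python3 pp.py largest; python3 - <<'E'
from plant import env
import cv2
cv2.imwrite('pics/s1.png',env.capture('scene'))
E
```

```text
at [ 0.4471 -0.091   0.0603] 5.0
gap mm 61.4475350672132 15.00014197762539 want 62.0
held 61.401589643965856
hit True [0.6305 0.0981 0.0821] expect z 0.082 [-1.4794 -0.2572  4.0209]
done largest 12.1667
```

View pics/s1.png

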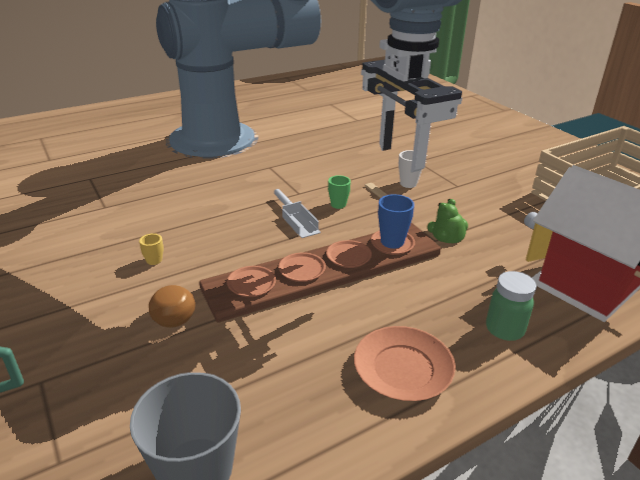

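The blue pot stands upright on saucer1 at (395,222), next to the untouched frog. I'll run the other three.

```bash
python3 pp.py large medium small; python3 - <<'E'
from plant import env
from vis import *
env.goto([.45,-.04,.35],[np.pi,0,np.pi/2-.0765])
S={'largest':(.6308,.0981),'large':(.6240,.0084),'medium':(.617,-.0814),'small':(.6103,-.171)}
for k in('scene','side','wrist'):
    c=env.camera_params(k);i=env.capture(k);cv2.imwrite(f'pics/{k}2.png',i)
    for n,s in S.items():
        p=proj([[*s,.022+POTS[n][1]*.6]],c)[0].astype(int); b=comp(i,p,*COL[n])
        if b is not None:
            v,r=fit(potpts(n),[(c,b)],s,.022); print(k,n,((v-s)*1000).round(1),abs(r).max().round(1))
print(env.observe()['time'])
E
```

```text
at [0.4393 0.2878 0.0478] 14.7583
gap mm 54.5480098693554 15.000208377070692 want 54.0
held 54.475430820638124
hit True [0.6236 0.0085 0.0701] expect z 0.07 [ 0.0124 -0.4003  3.8122]
done large 22.3
at [0.441  0.103  0.0363] 24.6333
gap mm 45.89083647408756 15.000151307867782 want 46.0
held 45.98092756936977
hit True [ 0.6166 -0.0814  0.058 ] expect z 0.058 [-0.4482 -0.1002  4.0375]
done medium 31.725
at [ 0.4459 -0.2845  0.0238] 34.25
gap mm 36.22798610833611 14.991527701239953 want 38.0
held 36.42626703020933
hit True [ 0.6101 -0.1709  0.0461] expect z 0.046 [ 0.1461 -0.2952  2.7716]
done small 41.075
scene largest [-1.8 -0.5] 1.0
scene large [-2.4  0.3] 0.3
scene medium [-0.7 -0.3] 0.5
scene small [-0.9 -0.2] 0.1
side largest [ 0.4 -0.5] 0.9
side large [1.9 4.7] 2.4
side medium [1.9 1.4] 0.3
side small [2.6 1.9] 0.6
wrist largest [-1.1 -0.1] 1.4
wrist large [-1.5  0.3] 1.1
wrist medium [-0.5  0.5] 1.1
wrist small [-0.4  0.8] 0.7
42.3167
```

View pics/scene2.png

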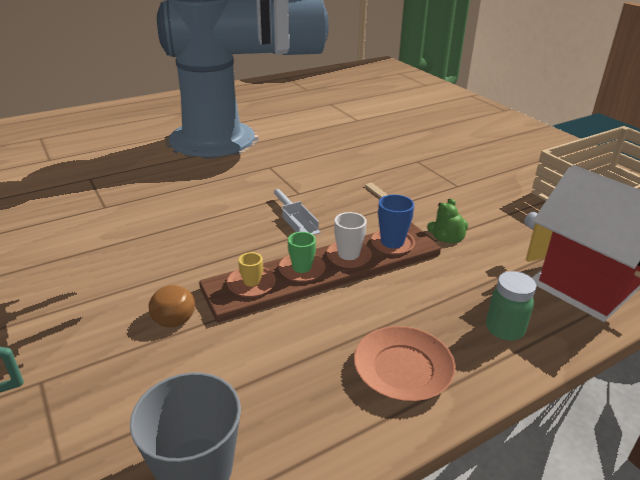

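View pics/wrist2.png

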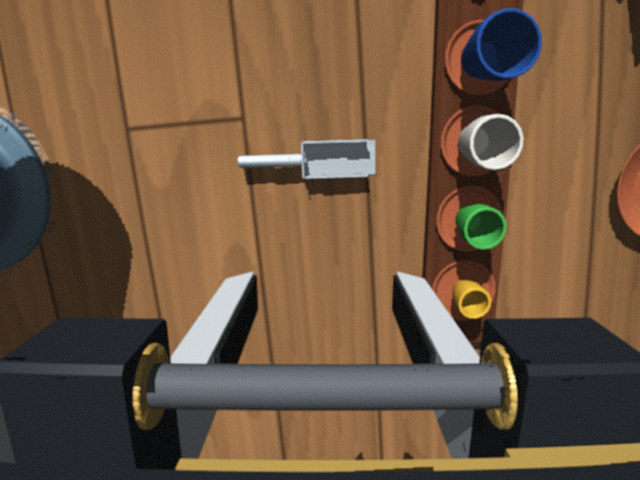

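All four pots stand upright and centred within about 1–2 mm: blue (395,222), white (350,237), green (302,253) and yellow (251,270). The frog and the paperweight haven't moved in the scene view. Handing in.

```bash
python3 -c "
from plant import env
print(env.close_job())"
```

```text
the job is handed in; nothing more can be done
None
```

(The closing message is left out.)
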